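# Point-and-check before a titration

### The arm

A 6-joint arm with a two-finger parallel gripper is mounted at the origin on the work surface. World frame = base frame: x ahead of the robot, y to its left, z up, the work surface at z = 0. Lengths are in m, angles in rad, forces in N, time in s.
With the tool pointing down it reaches from about 0.35 to 0.875 m from the base axis. Payload 15.5 kg.
Tool frame: the origin (TCP) lies midway between the tips of the shut fingers; the grasp point (between the pads) lies 19 mm behind it; z points along the fingers, y is the line along which they close (so a half turn about z gives the same grasp; the last joint's range is limited). The gripper opens to 85 mm and grips with 20 to 120 N. Pads are 22 mm wide; open, the fingers measure 114 mm over their backs; the gripper's body (76 mm by 85 mm) begins 54 mm behind the grasp point. The pads swing forward as they close: fully open they stand 13 mm farther back than shut.
Start: joints at [-1.335, 0.494, 1.345, -0, 1.302, -0.096], TCP at [0.203, -0.591, 0.231] pointing down, gripper open.
Joint ranges: [-2.91, 2.91], [-0.82, 2.16], [0.22, 2.67], [-1.22, 4.37], [0.12, 2.79], [-3.08, 3.08]. Speed limits (rad/s): [1.89, 1.89, 2.57, 3.01, 3.01, 3.01].

### API

Orientations are given as a rotation vector (axis times angle).
In Python, from station import env gives the robot as it stands. The module is installed in compiled form; this text tells all that it offers.
- The arm moves only by the tool arm_command, never from a script. Its argument "motion" is a list of rows, each a list of 7 numbers: the shift along the tool's x, y, z as a fraction of full scale, then the turn, a rotation vector about the tool's x, y, z as a fraction of full scale, then the gripper's target within -1 to 1 (fully open at 1, half-way at 0, shut at -1). In form: [[tx, ty, tz, ax, ay, az, jaw], ...]. A call has 1 to 12 rows; each row shifts and turns the commanded pose from where the row before left it, along the tool's axes as they then stand; what a row does not reach is not made up. Full scale, the value 1, is 0.05 m for a shift and 4 degrees for a turn. A row lasts 1/10 s, in which the tool goes at most 50 mm and 8.59 degrees, less where a joint would pass 70% of its speed; a pose out of reach is approached as far as the arm can. A call with a number of a shift or a turn outside -1 to 1 is refused whole. A call with a gripper value outside its range is refused whole. The fingers move at their own pace and stop on an object; the grip force is fixed at half the most. Time passes only in rows, so rows that do not move let the fingers close. It gives the time, the measured TCP pose, the force, the opening and the grip force at its end, in the units of the state.
- env.get_state(): the state, without advancing time (a new reading comes with each control period).
- env.grab_frame(name): name is "side" or "top" or "wrist"; returns the picture (400x640x3 uint8, red, green, blue); there is no depth.
- env.camera_params(name): a dict with "K" (3x3 intrinsics, pixels), "extrinsics" (4x4, takes a point from camera to world coordinates). Camera axes: x right, y down, z forward; pixel columns grow to the right and rows downward; lengths in m; the calibration is good to about 2 mm. The wrist camera is an equidistant fisheye: a pixel r from the principal point sees the ray r / f radians off the axis. A picture is of the moment at which its call begins: read the wrist's pose just before it. camera_params takes no time and is no camera call; for the wrist camera it gives the pose at the moment of the call.
- env.job_done(): hands the job in; it is judged then, once.
The state is a dict: "time": time; "joints": joint angles; "qvel": joint speeds; "joint_efforts": joint torques, N m; "tcp_pos": TCP position; "eef_rot": TCP orientation; "wrist_force": force on the tool from outside, world axes, zero at the start; "torque": the same for the moment, N m; "grip_width": opening from 0.0 (shut) to 1.0 (fully open); "gripper_force": force on a finger pad.
Only numpy, scipy, OpenCV 4.12 (cv2) and the standard library are available. Lean on these libraries where they do the work, as an engineer would, in place of code of your own. Each camera call takes 0.05 s, during which the arm holds its last target. There are 200 camera calls.

### The job

Do the point-and-check before a titration, fingers pointing straight down (best shut): first point at the red-capped amber bottle that stands in one of the titrator's blue cups, fingertips about one to three centimetres above the middle of its cap without touching, and stay there for about two seconds; then point in the same way at the middle of the white lid of the titration vessel on the stirrer, also for about two seconds. Then press the titrator's green start key all the way down, let it come up again and finish clear of everything. Touch no bottle, vessel or other loose thing, never bring the fingertips down over any other bottle, and do not press the red stop key.

Things in the scene. Friction and masses are not known exactly. Their poses are not given: they have to be found in the camera images.
- titrator: white laboratory instrument fixed to the bench, 270 mm (x) by 320 mm (y); origin under its centre, at bench height, z up. Its front (-x side, x from -135 to 0) is a flat key deck 56 mm high with a grey panel, its rear (x from 0 to 135) a block 100 mm high with three blue cups (62 mm outside diameter, rims 128 mm above the bench, floors at 105 mm) at x = 70 mm, y = -85, 0 and 85 mm, one bottle in each. Yaw within about 15 degrees of facing the robot
- red_bottle: amber glass bottle, 48 mm diameter, 100 mm tall to the top of its cap, upright; origin at the centre of its underside, z up. Red cap; stands in one of the titrator's three blue cups, which one varies. Mass about 150 g
- red_bottle_top (a point): centre of the top of the red cap of the bottle in the titrator's cup, about 205 mm above the bench
- vessel: titration vessel: closed glass jar, 68 mm diameter, with a white lid 74 mm across, 100 mm tall in all; stands on the stirrer's round steel plate. Origin at the centre of its underside, z up. Three black port stubs, 12 mm across, rise 5 mm above the lid 24 mm from its centre
- vessel_top (a point): centre of the top face of the vessel's white lid, about 148 mm above the bench
- stirrer: white magnetic stirrer fixed to the bench, 170 by 140 by 40 mm, with a steel plate 110 mm across and 8 mm high on top, its centre 15 mm towards the stirrer's +x; origin under its centre
- start_key (a joint): travel of the green start key in m: 0 up, 0.006 fully down; a spring brings it back up; about 4 N holds it fully down, and it goes straight down
- start_key_top (a point): centre of the top of the green start key (round, 26 mm across, in a grey housing) on the titrator's key deck, 78 mm above the bench when up (10 mm proud of its housing, which is 42 mm across), at the titrator's x = -88 mm, y = -75 mm; moves with the key
- stop_key (a joint): travel of the red stop key in m, 0 up, 0.006 fully down: not to be pressed
- stop_key_top (a point): centre of the top of the red stop key, like the start key, at the titrator's x = -88 mm, y = +10 mm, also 78 mm above the bench
- white_bottle: amber glass bottle, 48 mm diameter, 100 mm tall to the top of its cap, upright; origin at the centre of its underside, z up. White cap; in another of the titrator's cups. Not to be pointed at or touched
- white_bottle_top (a point): centre of the top of the white cap
- blue_bottle: amber glass bottle, 48 mm diameter, 100 mm tall to the top of its cap, upright; origin at the centre of its underside, z up. Blue cap; in another of the titrator's cups. Not to be pointed at or touched
- blue_bottle_top (a point): centre of the top of the blue cap
- spare_bottle: amber glass bottle, 48 mm diameter, 100 mm tall to the top of its cap, upright; origin at the centre of its underside, z up. Red cap, but standing on the bench: not the one meant
- spare_bottle_top (a point): centre of the top of the spare bottle's red cap
- beaker: empty open glass beaker, 70 mm diameter, 90 mm tall, on the bench; origin at the centre of its underside. A bystander
- marker: white and blue marker pen lying on the bench, 135 mm long, 17 mm thick; origin under its middle, x along it. A bystander
Mind the look-alikes: they are no part of the job. Leave any purple look-alike of the spare_bottle alone.

How it is judged:
By the outcome, as a careful person would: the job done as asked, in the order asked, and still so for the second after the job is handed in, with the robot touching nothing.
It also fails if it takes over 59 s, if anything falls off the work surface, if the arm or the gripper's body presses on something with over 40 N, if the wrist force passes 120 N, or if a joint passes its speed limit or range.

## Working session

There is one attempt and no reset: what is moved stays moved. The work goes in short steps, Python scripts to look and compute and a tool call to move; the robot and the scene stay as the last step left them, time stands still between calls to the robot, and variables do not carry over. Pictures are saved under pics/ and viewed, at most 10 in all, crops included, and the job is handed in when it is done.

Besides the shell and the picture viewer there is one more tool, called after "Emit:" as name(argument=value, ...), one argument or row to a line, values as JSON. arm_command: Moves the arm, as the interface text tells. Shift numbers are shares of 0.05 m and turn numbers shares of 4 degrees, none past 1 either way. Its arguments: {"type":"object","properties":{"motion":{"type":"array"}},"required":["motion"]}

```bash
mkdir -p pics
python3 - <<'E'
from station import env
import cv2,numpy as np
s=env.get_state();print(s['time'],s['tcp_pos'],s['eef_rot'],s['grip_width'])
for n in('top','side'):
    im=env.grab_frame(n);cv2.imwrite(f'pics/{n}0.png',im[:,:,::-1]);p=env.camera_params(n);print(n,p['K'],np.round(p['extrinsics'],3))
E
```

```text
0.0 [ 0.20290306 -0.59076796  0.2307114 ] [-3.09755643e+00 -5.17005995e-01  1.33490909e-04] 1.0010141128629213
top [[367.66719969   0.         323.511968  ]
 [  0.         367.66719969 201.72531064]
 [  0.           0.           1.        ]] [[ 0.026 -0.976  0.218  0.384]
 [-1.    -0.025  0.009 -0.042]
 [-0.004 -0.218 -0.976  1.216]
 [ 0.     0.     0.     1.   ]]
side [[399.89602599   0.         316.09211336]
 [  0.         399.89602599 203.67249454]
 [  0.           0.           1.        ]] [[-0.76  -0.406  0.508  0.046]
 [-0.65   0.496 -0.576  0.604]
 [-0.018 -0.768 -0.641  0.851]
 [ 0.     0.     0.     1.   ]]
```

View pics/top0.png

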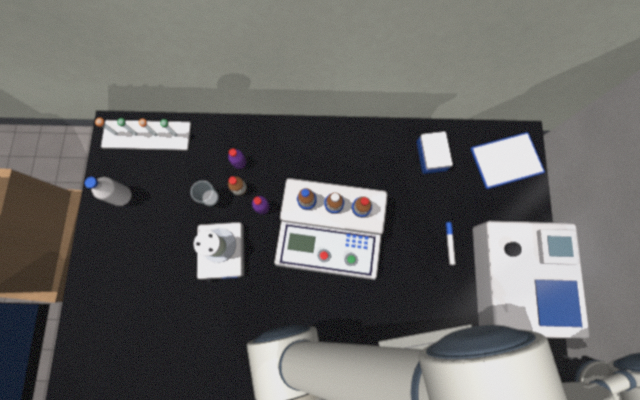

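View pics/side0.png

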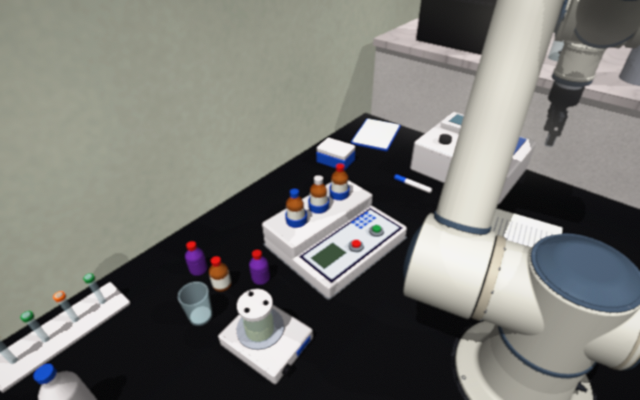

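The top view shows the target red cap at about (364,201), in the right-hand cup. The green key is at (351,259), the stop key at (324,255) and the white lid near (209,243). The side view puts the same things at (340,168), (376,230), (356,245) and (255,307).

```bash
cat > h.py <<'E'
import cv2,numpy as np
from scipy.spatial.transform import Rotation as R
def ray(p,uv):
    K,T=p['K'],p['extrinsics'];d=T[:3,:3]@np.linalg.inv(K)@[uv[0],uv[1],1];return T[:3,3],d
def onz(p,uv,z):
    o,d=ray(p,uv);return (o+d*(z-o[2])/d[2])
def two(a,b):
    (o1,d1),(o2,d2)=a,b;A=np.stack([d1,-d2],1);s=np.linalg.lstsq(A,o2-o1,rcond=None)[0]
    x,y=o1+s[0]*d1,o2+s[1]*d2;return (x+y)/2,np.linalg.norm(x-y)
def mask(im,c):
    h=cv2.cvtColor(im,cv2.COLOR_BGR2HSV);H,S,V=cv2.split(h)
    if c=='red':return (((H<5)|(H>172))&(S>170)&(V>110)).astype('u1'[0]+'int8' if 0 else np.uint8)
    if c=='green':return ((H>45)&(H<90)&(S>100)&(V>60)).astype(np.uint8)
    if c=='white':return ((S<40)&(V>190)).astype(np.uint8)
def blobs(im,c,amin=8):
    n,l,st,ce=cv2.connectedComponentsWithStats(mask(im,c));return [(np.round(ce[i],1),st[i][4],st[i][:4]) for i in range(1,n) if st[i][4]>=amin]
E
sed -i "s/astype('u1'.*np.uint8)$/astype(np.uint8)/" h.py
python3 - <<'E'
from h import *;from station import env
P={n:env.camera_params(n) for n in('top','side')}
for n in P:
    im=cv2.imread(f'pics/{n}0.png')
    for c in('red','green'):
        for b in blobs(im,c):
            z={'red':.205,'green':.078}[c];print(n,c,b[0],b[1],b[2],np.round(onz(P[n],b[0],z),3),np.round(onz(P[n],b[0],.078)[:2],3))
print('lid',onz(P['top'],(209,243),.148),onz(P['side'],(255,307),.148))
r=R.from_rotvec(env.get_state()['eef_rot']).as_matrix();print(np.round(r,3))
for n,c in(('top',(190,220,60,50)),('side',(225,275,70,60))):
    x,y,w,h=c;im=cv2.imread(f'pics/{n}0.png')[y:y+h,x:x+w];cv2.imwrite(f'pics/c_{n}.png',cv2.resize(im,None,fx=6,fy=6))
a=[cv2.resize(cv2.imread(f'pics/c_{n}.png'),(360,300)) for n in P];cv2.imwrite('pics/lid.png',np.hstack(a))
E
```

```text
top red [232.3 152. ] 38 [229 149   7   7] [0.751 0.236 0.205] [0.797 0.271]
top red [232.3 179.9] 43 [229 176   8   8] [0.667 0.229 0.205] [0.703 0.264]
top red [257.4 200.4] 33 [255 197   6   7] [0.609 0.154 0.205] [0.637 0.178]
top red [364.2 201.2] 42 [361 198   8   7] [ 0.614 -0.147  0.205] [ 0.643 -0.161]
top red [323.7 255. ] 24 [321 253   6   5] [ 0.461 -0.037  0.205] [ 0.471 -0.037]
top green [350.9 258.9] 37 [348 256   7   7] [ 0.461 -0.12   0.078] [ 0.461 -0.12 ]
side red [339.6 167.4] 46 [336 164   8   8] [ 0.61  -0.14   0.205] [ 0.721 -0.286]
side red [190.6 245.2] 72 [186 241  10  10] [0.682 0.315 0.205] [0.808 0.258]
side red [355.6 243.4] 44 [352 240   8   7] [0.399 0.073 0.205] [ 0.468 -0.031]
side red [256.1 253.8] 68 [252 250   9   9] [0.548 0.238 0.205] [0.647 0.166]
side red [215.3 260.6] 81 [211 256  10  10] [0.602 0.308 0.205] [0.711 0.25 ]
side green [376.1 228.2] 51 [372 225   9   7] [ 0.459 -0.115  0.078] [ 0.459 -0.115]
side green [ 89.3 279.2] 46 [ 84 274  10   9] [0.905 0.491 0.078] [0.905 0.491]
side green [ 27.4 317.4] 60 [ 21 311  12  11] [0.906 0.635 0.078] [0.906 0.635]
lid [0.49111505 0.29711855 0.148     ] [0.48234175 0.31130294 0.148     ]
[[ 0.946  0.325 -0.   ]
 [ 0.325 -0.946  0.001]
 [ 0.    -0.001 -1.   ]]
```

View pics/lid.png

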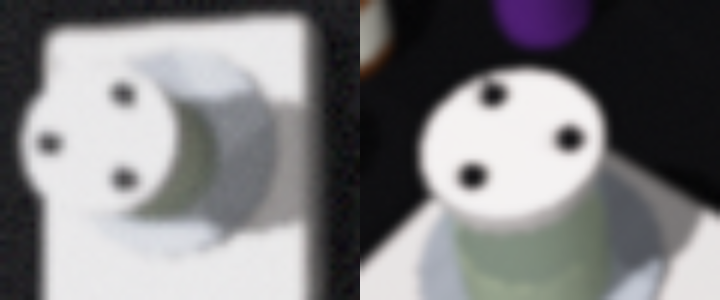

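Emit:
arm_command(
  motion=[
    [0,0,-0.5,0,0,0,-1],
    [0,0,-0.5,0,0,0,-1],
    [0,0,-0.5,0,0,0,-1],
    [0,0,-0.5,0,0,0,-1],
    [0.5,-0.27,0,0,0,0,-1],
    [0.5,-0.27,0,0,0,0,-1],
    [0.5,-0.27,0,0,0,0,-1],
    [0.5,-0.27,0,0,0,0,-1],
    [0.5,-0.27,0,0,0,0,-1],
    [0.5,-0.27,0,0,0,0,-1],
    [0.5,-0.27,0,0,0,0,-1],
    [0.5,-0.27,0,0,0,0,-1],
  ],
)

```text
time: 1.3
tcp_pos: [0.3576, -0.4229, 0.331]
eef_rot: [-3.098, -0.517, 0.0]
wrist_force: [-0.5, -1.0, -0.4]
grip_width: 0.0
gripper_force: 0.0
```

Emit:
arm_command(
  motion=[
    [0.5,-0.27,0,0,0,0,-1],
    [0.5,-0.27,0,0,0,0,-1],
    [0.5,-0.27,0,0,0,0,-1],
    [0.5,-0.27,0,0,0,0,-1],
    [0.5,-0.27,0,0,0,0,-1],
    [0.5,-0.27,0,0,0,0,-1],
    [0.5,-0.27,0,0,0,0,-1],
    [0.5,-0.27,0,0,0,0,-1],
    [0.5,-0.27,0,0,0,0,-1],
    [0.5,-0.27,0,0,0,0,-1],
    [0,0,0,0,0,0,-1],
    [0,0,0,0,0,0,-1],
  ],
)

```text
time: 2.5
tcp_pos: [0.5497, -0.2147, 0.3309]
eef_rot: [-3.098, -0.519, 0.001]
wrist_force: [-0.2, -1.3, -0.3]
grip_width: -0.0
gripper_force: 0.0
```

```bash
cat >> h.py <<'E'
def togo(s,w):
    r=R.from_rotvec(s['eef_rot']).as_matrix();return np.round(r.T@(np.array(w)-s['tcp_pos'])/.05,2)
E
python3 - <<'E'
from h import *;from station import env
P={n:env.camera_params(n) for n in('top','side')}
print('lid',onz(P['top'],(206.5,243.1),.153),onz(P['side'],(254.6,302.3),.153))
s=env.get_state();print(s['time'],s['tcp_pos'],s['eef_rot'],s['grip_width'],togo(s,(.616,-.146,.225)))
im=env.grab_frame('wrist');cv2.imwrite('pics/w1.png',im[:,:,::-1]);p=env.camera_params('wrist');print(p['K'])
T=p['extrinsics'];K=p['K']
for w in[(.616,-.146,.205),(.460,-.118,.078),(.486,.306,.148)]:
    c=np.linalg.inv(T)@[*w,1];r=np.hypot(c[0],c[1]);th=np.arctan2(r,c[2]);print(w,K[0,2]+K[0,0]*th*c[0]/r,K[1,2]+K[1,1]*th*c[1]/r)
for c in('red','green'):
    for b in blobs(cv2.imread('pics/w1.png'),c,30):print(c,b)
E
```

```text
lid [0.49013714 0.30273741 0.153     ] [0.48863251 0.3058394  0.153     ]
2.5 [ 0.54968197 -0.21473508  0.33088829] [-3.09811172e+00 -5.19042078e-01  1.17736252e-03] -0.0003983327613797652 [ 1.7  -0.87  2.12]
[[309.70691629   0.         319.67600141]
 [  0.         309.70691629 201.28527015]
 [  0.           0.           1.        ]]
(0.616, -0.146, 0.205) 268.7308546084689 96.60857460073893
(0.46, -0.118, 0.078) 231.47345040909883 207.16754570107224
(0.486, 0.306, 0.148) 2.8806680248324597 121.99610776243578
red (array([66.3,  3. ]), np.int32(63), array([62,  0, 10,  8], dtype=int32))
red (array([87. , 42.1]), np.int32(135), array([82, 35, 11, 15], dtype=int32))
red (array([272.3,  98.1]), np.int32(506), array([260,  86,  26,  25], dtype=int32))
red (array([181.6, 181.5]), np.int32(205), array([174, 173,  16,  17], dtype=int32))
green (array([234.4, 206.5]), np.int32(260), array([226, 198,  18,  18], dtype=int32))
```

View pics/w1.png

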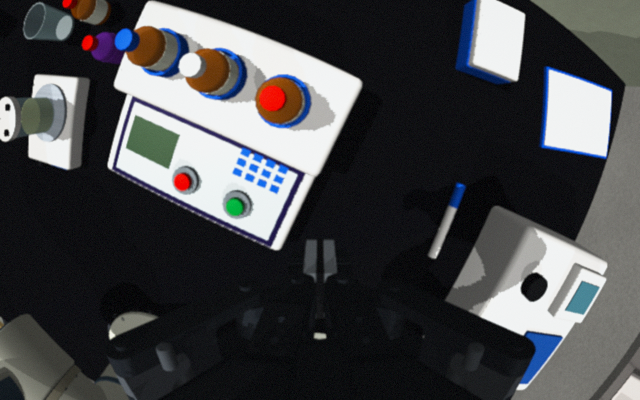

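The wrist picture shows the red cap at (272,98) and the green key at (234,206), both within 3–4 px of where I predicted them. I'll move over the cap now.

Emit:
arm_command(
  motion=[
    [0.43,-0.22,0,0,0,0,-1],
    [0.43,-0.22,0,0,0,0,-1],
    [0.42,-0.22,0,0,0,0,-1],
    [0.42,-0.21,0,0,0,0,-1],
    [0,0,0,0,0,0,-1],
    [0,0,0,0,0,0,-1],
    [0,0,0.4,0,0,0,-1],
    [0,0,0.4,0,0,0,-1],
    [0,0,0.4,0,0,0,-1],
    [0,0,0.4,0,0,0,-1],
    [0,0,0.3,0,0,0,-1],
    [0,0,0.2,0,0,0,-1],
  ],
)

```text
time: 3.75
tcp_pos: [0.6148, -0.1475, 0.2253]
eef_rot: [-3.099, -0.515, 0.002]
wrist_force: [-1.2, -0.7, -0.9]
grip_width: 0.002
gripper_force: 0.0
```

Run:
```python
from h import *;from station import env
s=env.get_state();print(s['time'],s['tcp_pos'],s['wrist_force'],togo(s,(.616,-.146,.225)))
im=env.grab_frame('side');im2=env.grab_frame('wrist')
a=cv2.resize(im[110:230,270:420,::-1],(500,400));b=cv2.resize(im2[100:350,220:420,::-1],(300,400));cv2.imwrite('pics/r.png',np.hstack([a,b]))
```

```text
3.75 [ 0.61479056 -0.14747317  0.22528958] [-1.19143796 -0.67616663 -0.86170309] [ 0.03 -0.02  0.01]
```

View pics/r.png

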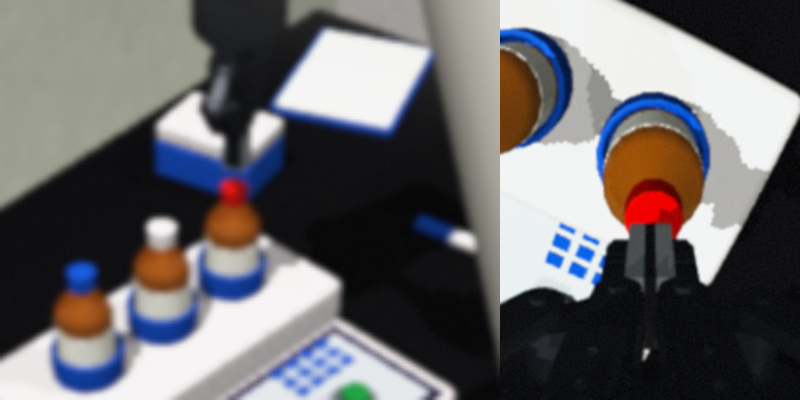

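The fingertips are centred over the target red cap with a visible gap: side crop (235,175), wrist crop (652,215). I'll hold here for 2.4 s.

Emit:
arm_command(
  motion=[
    [0.03,-0.02,0,0,0,0,-1],
    [0,0,0,0,0,0,-1],
    [0,0,0,0,0,0,-1],
    [0,0,0,0,0,0,-1],
    [0,0,0,0,0,0,-1],
    [0,0,0,0,0,0,-1],
    [0,0,0,0,0,0,-1],
    [0,0,0,0,0,0,-1],
    [0,0,0,0,0,0,-1],
    [0,0,0,0,0,0,-1],
    [0,0,0,0,0,0,-1],
    [0,0,0,0,0,0,-1],
  ],
)

```text
time: 5.05
tcp_pos: [0.617, -0.145, 0.2263]
eef_rot: [3.099, 0.517, -0.0]
wrist_force: [-0.5, -0.3, -0.1]
grip_width: -0.0
gripper_force: 0.0
```

Emit:
arm_command(
  motion=[
    [0,0,0,0,0,0,-1],
    [0,0,0,0,0,0,-1],
    [0,0,0,0,0,0,-1],
    [0,0,0,0,0,0,-1],
    [0,0,0,0,0,0,-1],
    [0,0,0,0,0,0,-1],
    [0,0,0,0,0,0,-1],
    [0,0,0,0,0,0,-1],
    [0,0,0,0,0,0,-1],
    [0,0,0,0,0,0,-1],
    [0,0,0,0,0,0,-1],
    [0,0,0,0,0,0,-1],
  ],
)

```text
time: 6.25
tcp_pos: [0.617, -0.1449, 0.2263]
eef_rot: [-3.099, -0.517, -0.0]
wrist_force: [-0.8, -0.2, -0.0]
grip_width: -0.002
gripper_force: 0.0
```

Emit:
arm_command(
  motion=[
    [0,0,-0.3,0,0,0,-1],
    [0,0,-0.5,0,0,0,-1],
    [0,0,-0.5,0,0,0,-1],
    [0,0,-0.5,0,0,0,-1],
    [0,0,-0.3,0,0,0,-1],
    [-0.48,-0.16,0,0,0,0,-1],
    [-0.48,-0.16,0,0,0,0,-1],
    [-0.48,-0.16,0,0,0,0,-1],
    [-0.48,-0.16,0,0,0,0,-1],
    [-0.46,-0.16,0,0,0,0,-1],
    [0.16,-0.47,0,0,0,0,-1],
    [0.16,-0.47,0,0,0,0,-1],
  ],
)

```text
time: 7.45
tcp_pos: [0.4907, -0.096, 0.3316]
eef_rot: [3.099, 0.514, 0.001]
wrist_force: [0.1, -0.2, 0.1]
grip_width: 0.001
gripper_force: 0.0
```

Emit:
arm_command(
  motion=[
    [0.16,-0.47,0,0,0,0,-1],
    [0.16,-0.47,0,0,0,0,-1],
    [0.16,-0.47,0,0,0,0,-1],
    [0.16,-0.47,0,0,0,0,-1],
    [0.16,-0.47,0,0,0,0,-1],
    [0.16,-0.47,0,0,0,0,-1],
    [0.16,-0.47,0,0,0,0,-1],
    [0.16,-0.47,0,0,0,0,-1],
    [0.16,-0.47,0,0,0,0,-1],
    [0.16,-0.47,0,0,0,0,-1],
    [0.16,-0.47,0,0,0,0,-1],
    [0,0,0,0,0,0,-1],
  ],
)

```text
time: 8.65
tcp_pos: [0.4905, 0.1793, 0.3313]
eef_rot: [-3.097, -0.521, -0.0]
wrist_force: [-0.4, -0.3, -0.1]
grip_width: 0.001
gripper_force: 0.0
```

Run:
```python
from h import *;from station import env
p=env.camera_params('wrist');im=env.grab_frame('wrist');cv2.imwrite('pics/w2.png',im[:,:,::-1])
T=p['extrinsics'];K=p['K'];s=env.get_state();print(s['time'],s['tcp_pos'],s['eef_rot'])
for w in[(.4894,.3045,.148),(.46,-.118,.078)]:
    c=np.linalg.inv(T)@[*w,1];r=np.hypot(c[0],c[1]);th=np.arctan2(r,c[2]);print(w,K[0,2]+K[0,0]*th*c[0]/r,K[1,2]+K[1,1]*th*c[1]/r)
print(togo(s,(.4894,.3045,.168)))
```

```text
8.7 [0.49046011 0.17794691 0.33119776] [-3.09818266e+00 -5.20305327e-01  1.10142681e-04]
(0.4894, 0.3045, 0.148) 211.147911150577 144.85140406644905
(0.46, -0.118, 0.078) 491.2752899457262 250.92102491644906
[ 0.81 -2.4   3.26]
```

View pics/w2.png

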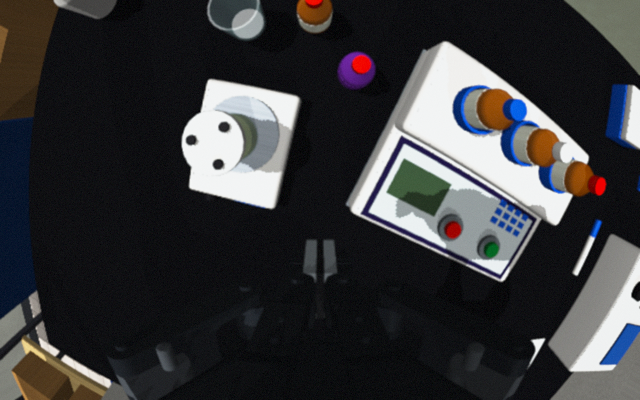

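The lid centre is at about (212,142), against a predicted (211,145), so they agree. I'll move over the lid, go down to 2 cm above it, and hold.

Emit:
arm_command(
  motion=[
    [0.16,-0.48,0,0,0,0,-1],
    [0.16,-0.48,0,0,0,0,-1],
    [0.16,-0.48,0,0,0,0,-1],
    [0.16,-0.48,0,0,0,0,-1],
    [0.16,-0.48,0,0,0,0,-1],
    [0,0,0,0,0,0,-1],
    [0,0,0.5,0,0,0,-1],
    [0,0,0.5,0,0,0,-1],
    [0,0,0.5,0,0,0,-1],
    [0,0,0.5,0,0,0,-1],
    [0,0,0.4,0,0,0,-1],
    [0,0,0,0,0,0,-1],
  ],
)

```text
time: 9.9
tcp_pos: [0.4885, 0.3016, 0.2091]
eef_rot: [3.097, 0.516, -0.007]
wrist_force: [0.0, -0.1, 0.7]
grip_width: -0.001
gripper_force: 0.0
```

Run:
```python
from h import *;from station import env
s=env.get_state();print(s['time'],s['tcp_pos'],togo(s,(.4894,.3045,.168)))
```

```text
9.9 [0.48848293 0.30156878 0.20907658] [ 0.04 -0.05  0.82]
```

Emit:
arm_command(
  motion=[
    [0.04,-0.04,0.3,0,0,0,-1],
    [0,0,0.3,0,0,0,-1],
    [0,0,0.2,0,0,0,-1],
    [0,0,0,0,0,0,-1],
  ],
)

```text
time: 10.3
tcp_pos: [0.4906, 0.3053, 0.171]
eef_rot: [3.098, 0.516, -0.002]
wrist_force: [-0.6, 0.2, -0.1]
grip_width: 0.002
gripper_force: 0.0
```

Run:
```python
from h import *;from station import env
s=env.get_state();print(s['time'],s['tcp_pos'],s['eef_rot'],togo(s,(.4894,.3045,.168)))
im=env.grab_frame('side');im2=env.grab_frame('wrist')
a=cv2.resize(im[240:360,190:340,::-1],(500,400));b=cv2.resize(im2[100:350,220:420,::-1],(300,400));cv2.imwrite('pics/v.png',np.hstack([a,b]))
```

```text
10.3 [0.49058131 0.30531722 0.17099353] [ 3.09845000e+00  5.16416159e-01 -1.71880964e-03] [-0.03  0.01  0.06]
```

View pics/v.png

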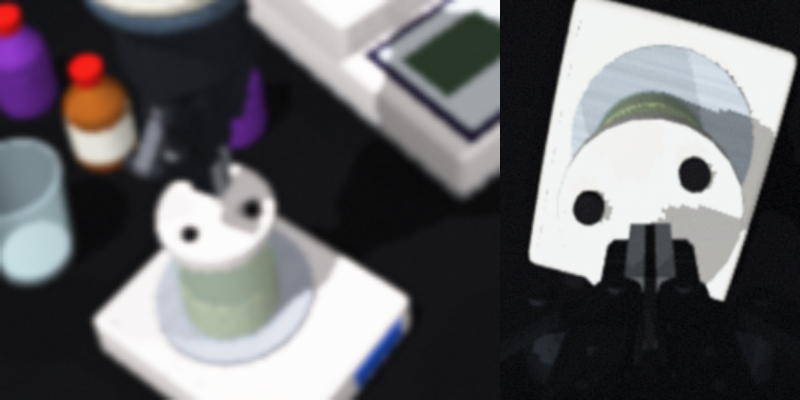

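The fingertips are over the middle of the lid, between the ports, with clearance: side crop (222,190), wrist crop (652,225). I'll hold, then lift and move to the key.

Emit:
arm_command(
  motion=[
    [-0.02,0,0.06,0,0,0,-1],
    [0,0,0,0,0,0,-1],
    [0,0,0,0,0,0,-1],
    [0,0,0,0,0,0,-1],
    [0,0,0,0,0,0,-1],
    [0,0,0,0,0,0,-1],
    [0,0,0,0,0,0,-1],
    [0,0,0,0,0,0,-1],
    [0,0,0,0,0,0,-1],
    [0,0,0,0,0,0,-1],
    [0,0,0,0,0,0,-1],
    [0,0,0,0,0,0,-1],
  ],
)

```text
time: 11.6
tcp_pos: [0.4898, 0.3057, 0.1683]
eef_rot: [-3.099, -0.517, -0.0]
wrist_force: [-0.4, -0.0, -0.1]
grip_width: 0.005
gripper_force: 0.0
```

Emit:
arm_command(
  motion=[
    [0,0,0,0,0,0,-1],
    [0,0,0,0,0,0,-1],
    [0,0,0,0,0,0,-1],
    [0,0,0,0,0,0,-1],
    [0,0,0,0,0,0,-1],
    [0,0,0,0,0,0,-1],
    [0,0,0,0,0,0,-1],
    [0,0,0,0,0,0,-1],
    [0,0,0,0,0,0,-1],
    [0,0,0,0,0,0,-1],
    [0,0,0,0,0,0,-1],
    [0,0,0,0,0,0,-1],
  ],
)

```text
time: 12.8
tcp_pos: [0.4898, 0.3056, 0.1683]
eef_rot: [3.099, 0.517, -0.0]
wrist_force: [-0.2, -0.3, 1.2]
grip_width: -0.0
gripper_force: 0.0
```

Emit:
arm_command(
  motion=[
    [0,0,-0.3,0,0,0,-1],
    [0,0,-0.5,0,0,0,-1],
    [0,0,-0.5,0,0,0,-1],
    [0,0,-0.4,0,0,0,-1],
    [-0.19,0.46,0,0,0,0,-1],
    [-0.19,0.46,0,0,0,0,-1],
    [-0.19,0.46,0,0,0,0,-1],
    [-0.19,0.46,0,0,0,0,-1],
    [-0.19,0.46,0,0,0,0,-1],
    [-0.19,0.46,0,0,0,0,-1],
    [-0.19,0.46,0,0,0,0,-1],
    [-0.19,0.46,0,0,0,0,-1],
  ],
)

```text
time: 14.0
tcp_pos: [0.4775, 0.106, 0.2533]
eef_rot: [3.099, 0.517, 0.0]
wrist_force: [-0.3, 0.0, -0.1]
grip_width: 0.003
gripper_force: 0.0
```

Emit:
arm_command(
  motion=[
    [-0.19,0.46,0,0,0,0,-1],
    [-0.19,0.46,0,0,0,0,-1],
    [-0.19,0.46,0,0,0,0,-1],
    [-0.19,0.46,0,0,0,0,-1],
    [-0.19,0.46,0,0,0,0,-1],
    [-0.19,0.46,0,0,0,0,-1],
    [0,0,0,0,0,0,-1],
  ],
)

```text
time: 14.7
tcp_pos: [0.4685, -0.0443, 0.2533]
eef_rot: [3.099, 0.514, 0.0]
wrist_force: [-0.0, -0.7, 1.1]
grip_width: -0.001
gripper_force: 0.0
```

Run:
```python
from h import *;from station import env
p=env.camera_params('wrist');im=env.grab_frame('wrist');cv2.imwrite('pics/w3.png',im[:,:,::-1])
T=p['extrinsics'];K=p['K'];s=env.get_state();print(s['time'],s['tcp_pos'],s['eef_rot'])
for c in('green','red'):
  for b in blobs(cv2.imread('pics/w3.png'),c,60):
    u=(b[0]-[K[0,2],K[1,2]])/K[0,0];t=np.linalg.norm(u);d=T[:3,:3]@[*(u/t*np.sin(t)),np.cos(t)];o=T[:3,3]
    print(c,b[0],b[1],(o+d*(.078-o[2])/d[2]))
print(togo(s,(.46,-.118,.09)))
```

```text
14.75 [ 0.46853656 -0.04308412  0.25332173] [3.09917505e+00 5.14004456e-01 2.07198616e-04]
green [382.2 208.4] 418 [ 0.46208144 -0.11844612  0.078     ]
red [522.1  76. ] 705 [ 0.66865224 -0.22649357  0.078     ]
red [312.8 176. ] 431 [ 0.47144869 -0.03577461  0.078     ]
[-0.65  1.36  3.27]
```

Emit:
arm_command(
  motion=[
    [-0.16,0.34,0,0,0,0,-1],
    [-0.16,0.34,0,0,0,0,-1],
    [-0.16,0.34,0,0,0,0,-1],
    [-0.15,0.34,0,0,0,0,-1],
    [0,0,0.5,0,0,0,-1],
    [0,0,0.5,0,0,0,-1],
    [0,0,0.5,0,0,0,-1],
    [0,0,0.5,0,0,0,-1],
    [0,0,0.5,0,0,0,-1],
    [0,0,0.4,0,0,0,-1],
    [0,0,0,0,0,0,-1],
    [0,0,0,0,0,0,-1],
  ],
)

```text
time: 15.95
tcp_pos: [0.461, -0.1162, 0.1086]
eef_rot: [-3.098, -0.518, 0.001]
wrist_force: [0.8, 0.8, 0.3]
grip_width: 0.003
gripper_force: 0.0
```

Run:
```python
from h import *;from station import env
s=env.get_state();print(s['time'],s['tcp_pos'],s['wrist_force'],togo(s,(.461,-.118,.078)))
im=env.grab_frame('side');im2=env.grab_frame('wrist')
a=cv2.resize(im[170:290,300:450,::-1],(500,400));b=cv2.resize(im2[100:350,220:420,::-1],(300,400));cv2.imwrite('pics/k.png',np.hstack([a,b]))
```

```text
15.95 [ 0.4610212  -0.11615607  0.10860084] [0.78808477 0.8303447  0.3182907 ] [-0.01  0.03  0.61]
```

View pics/k.png

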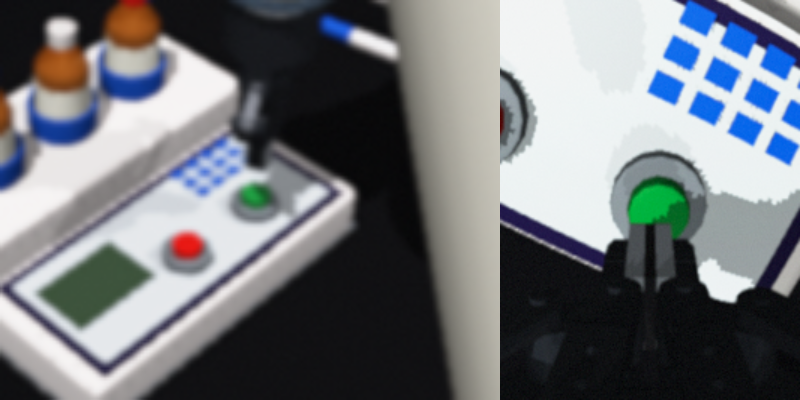

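The fingers are above the green key: side crop (255,190), wrist crop (655,210). I'll come down in small steps and watch the force.

Emit:
arm_command(
  motion=[
    [0,0.02,0.2,0,0,0,-1],
    [0,0,0.2,0,0,0,-1],
    [0,0,0.12,0,0,0,-1],
    [0,0,0.04,0,0,0,-1],
    [0,0,0.02,0,0,0,-1],
    [0,0,0.02,0,0,0,-1],
    [0,0,0.02,0,0,0,-1],
    [0,0,0.02,0,0,0,-1],
    [0,0,0,0,0,0,-1],
    [0,0,0,0,0,0,-1],
  ],
)

```text
time: 17.05
tcp_pos: [0.4613, -0.1176, 0.0764]
eef_rot: [3.099, 0.517, 0.0]
wrist_force: [0.4, -0.1, 2.6]
grip_width: -0.0
gripper_force: 0.9
```

Emit:
arm_command(
  motion=[
    [0,0,0.02,0,0,0,-1],
    [0,0,0.02,0,0,0,-1],
    [0,0,0.02,0,0,0,-1],
    [0,0,0.02,0,0,0,-1],
    [0,0,0,0,0,0,-1],
    [0,0,0,0,0,0,-1],
  ],
)

```text
time: 17.65
tcp_pos: [0.4613, -0.1176, 0.0723]
eef_rot: [3.099, 0.517, 0.0]
wrist_force: [0.5, -0.1, 4.3]
grip_width: -0.003
gripper_force: 1.8
```

Emit:
arm_command(
  motion=[
    [0,0,0.02,0,0,0,-1],
    [0,0,0,0,0,0,-1],
    [0,0,0,0,0,0,-1],
  ],
)

```text
time: 17.95
tcp_pos: [0.4613, -0.1176, 0.0718]
eef_rot: [3.098, 0.517, 0.001]
wrist_force: [-2.7, -0.0, 17.1]
grip_width: 0.002
gripper_force: 8.5
```

The force jumped to 17 N at z = 0.0718, so the key is on its stop. I'll release it and lift clear.

Emit:
arm_command(
  motion=[
    [0,0,0,0,0,0,-1],
    [0,0,0,0,0,0,-1],
    [0,0,-0.1,0,0,0,-1],
    [0,0,-0.2,0,0,0,-1],
    [0,0,-0.4,0,0,0,-1],
    [0,0,-0.5,0,0,0,-1],
    [0,0,-0.5,0,0,0,-1],
    [0,0,-0.5,0,0,0,-1],
    [0,0,-0.5,0,0,0,-1],
    [0,0,0,0,0,0,-1],
    [0,0,0,0,0,0,-1],
    [0,0,0,0,0,0,-1],
  ],
)

```text
time: 19.15
tcp_pos: [0.4606, -0.1174, 0.2057]
eef_rot: [-3.098, -0.517, 0.002]
wrist_force: [-0.2, 0.2, -0.9]
grip_width: 0.001
gripper_force: 0.0
```

Run:
```python
from h import *;from station import env
for i in range(10): im=env.grab_frame('side')
s=env.get_state();print(s['time'],s['tcp_pos'],s['wrist_force'],np.abs(s['qvel']).max())
cv2.imwrite('pics/end.png',im[:,:,::-1]);print([ (b[0],b[1]) for c in('red','green') for b in blobs(im[:,:,::-1].copy(),c)])
print(env.job_done())
```

```text
19.65 [ 0.46118107 -0.11756147  0.20617815] [-0.13964515 -0.28139745  0.34284181] 0.002716994536742206
[(array([339.6, 167.5]), np.int32(50)), (array([190.6, 245.1]), np.int32(70)), (array([355.6, 243.5]), np.int32(43)), (array([256.6, 253.6]), np.int32(79)), (array([215.5, 260.5]), np.int32(84)), (array([376.1, 228.2]), np.int32(51)), (array([ 88.9, 279.3]), np.int32(41)), (array([ 27.3, 317.6]), np.int32(60))]
the job is handed in; nothing more can be done
None
```

The job is handed in at about 19.7 s: I pointed about 2 cm above the red cap in the cup and then above the vessel lid, each for over 2 s, then pressed the green key to its stop and let it come up. The arm finished clear, the red caps and both keys had not moved in the last side picture, and the judge gave no verdict.

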